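Hang the marker tray on the bag dispenser's stud

TASK

Pick up the steel marker tray by its grip block and hang it on the front of the paper-bag dispenser: slip the keyhole in its back plate over the headed stud until the plate lies against the dispenser, then slide it straight down until it is fully home on the stud, locked behind the head. The stud is spring-drawn, so the tray will not drop home by its own weight, but do it gently, without ramming the dispenser; then let go and leave the other things on the table alone.

Things in the scene. Friction and masses are not known exactly. Their poses are not given: they have to be found in the camera images.
- holder: Marker tray, bare sheet steel, 0.2 to 0.38 kg, standing on its flat bottom. Back plate 80 wide (y), 5 thick (x -5 to 0), 130 high; at its foot an open tray, x -55 to 0, rim 25 high. Origin: bottom edge of the plate's rear face, mid width; x points backwards out of the rear face, z up. Hung, its axes point as stand's.
- grip (a point): Middle of the tray's grey grip block, which stands in front of the plate's upper part: 22 in front of the plate's rear face, 128 above the tray's bottom. Block 16 wide (y), 34 deep (x -38 to -4), z 100 to 148 over the bottom: take it here from above, fingers closing along y. Axes as holder.
- hole (a point): Centre of the keyhole's wide opening, on the plate's rear face, 70 above the tray's bottom. Opening 20 wide, 20 high, corners chamfered; it funnels upwards into a slot 9 wide whose closed upper end is 93 above the bottom. Axes as holder.
- seat (a point): Point in the slot where the stud's axis lies when the tray is home, on the plate's rear face, 90 above the tray's bottom, 20 above hole. Axes as holder.
- stand: Paper-bag dispenser, grey steel box 110 wide (y), 80 deep, 170 high, full of folded brown bags, fixed to the table. Origin: bottom of its front face, mid width; x points from the front face into the box, z up: the stud sticks out of the face along -x.
- stud_root (a point): Mid width of the dispenser's face, at the stud's height, 123 to 147 over the table; axes as stand. The stud itself sits up to 12 to either side (y) of this point, unmeasured: find it by feel or sight. Shank 6 dia, head 16 dia, head's end 11 off the face. Its spring clamps the 5 thick plate: sliding takes up to 8 N beyond the tray's weight, 12 N seats it; hard stop.
- can: Food can with a paper label, 68 diameter, 85 high; origin at the middle of its underside. A bystander: leave alone.
- jar: Jar, 56 diameter, 75 high; origin at the middle of its underside. A bystander: leave alone.
- pouch1: White food pouch, standing, 75 wide, 107 high; origin at the middle of its underside. A bystander: leave alone.
- pouch2: White food pouch, standing, 75 wide, 107 high; origin at the middle of its underside. A bystander: leave alone.
- paperbag: Filled brown paper bag, 70 by 100, 160 high; origin at the middle of its underside. A bystander: leave alone.
- tub: Open round tub, 90 diameter, 60 high; origin at the middle of its underside. A bystander: leave alone.
- cup: Small labelled can, 60 diameter, 90 high; origin at the middle of its underside. A bystander: leave alone.

How it is judged:
On the way:
1. the wide opening of the tray's keyhole is over the stud head, the back plate within 4 mm of the dispenser's face (x of hole in the frame of stud_root between -0.004 and 0.003 m and y of hole in the frame of stud_root between -0.017 and 0.017 m and z of hole in the frame of stud_root between -0.006 and 0.006 m), for 0.1 s.
At the end, for the whole second after the job is handed in: The tray hangs still and upright (within 5.7 degrees) and square on the dispenser: the slot's upper end down on the stud's shank (seat within 2 mm of stud_root in height, 17 mm sideways, as the stud itself may sit off to a side), the back plate flat on the face (within 2.5 mm) (x of seat in the frame of stud_root between -0.0025 and 0.0025 m and y of seat in the frame of stud_root between -0.017 and 0.017 m and z of seat in the frame of stud_root between -0.002 and 0.002 m and angle between holder's own z axis and vertical below 0.1 rad and angle between the x axis of holder and the x axis of stand, either way round below 0.1 rad and linear speed of holder below 0.01 m/s and angular speed of holder below 0.1 rad/s); the robot touches nothing.
It fails at once if the tray pressed or knocked against the dispenser or its stud with more than 45 N (contact force between holder and stand above 45 N).
It fails at once if the robot pressing on the dispenser with more than 20 N (contact force between any of the fingers, the arm and stand above 20 N).
It fails at once if a bystander moved by more than 20 mm (distance of any of can, jar, pouch1, pouch2, paperbag, tub, cup from where it was at the start of the episode above 0.02 m).
It also fails if it takes over 58 s, if anything falls off the work surface, if the arm or the gripper's body presses on something with over 40 N, if the wrist force passes 120 N, or if a joint passes its speed limit or range.

ROBOT

A 6-joint arm with a two-finger parallel gripper is mounted at the origin on the work surface. World frame = base frame: x ahead of the robot, y to its left, z up, the work surface at z = 0. Lengths are in m, angles in rad, forces in N, time in s.
With the tool pointing down it reaches from about 0.275 to 0.825 m from the base axis. Payload 4.9 kg.
Tool frame: the origin (TCP) lies midway between the tips of the shut fingers; the grasp point (between the pads) lies 19 mm behind it (bot.grip_depth is the distance from the TCP to the grasp point, in m); z points along the fingers, y is the line along which they close (so a half turn about z gives the same grasp; the last joint's range is limited). The gripper opens to 85 mm and grips with 20 to 120 N. Pads are 22 mm wide; open, the fingers measure 114 mm over their backs; the gripper's body (76 mm by 85 mm) begins 54 mm behind the grasp point. The pads swing forward as they close: fully open they stand 13 mm farther back than shut.
Start: joints at [-0.134, 0.326, -0.193, 1.052, 0, 1.437], TCP at [0.55, 0, 0.231] pointing down, gripper open.
Joint ranges: [-2.65, 2.65], [-0.97, 1.79], [-1.3, 1.35], [-1.93, 2.1], [-1.47, 1.37], [-3.14, 3.14]. Speed limits (rad/s): [2.57, 2.57, 3.14, 3.14, 3.14, 3.14].

INTERFACE

Orientations are given as a unit quaternion [w, x, y, z].
In Python, from cell import bot gives the robot as it stands. Calls block until the motion is done:
- bot.move_pose(position, orientation): joint-space move of the TCP to a pose.
- bot.move_linear(position, speed=0.15, rotation=None, until_force=None): straight line of the TCP; rotation=None keeps the orientation; speed is the mean speed in m/s. With until_force (N) it stops when the force on the tool has changed by that much, and returns True; else False.
- bot.goto_joints(angles): joint-space move.
- bot.set_gripper(opening, grasp_force=None): opening from 0.0 (shut) to 1.0 (fully open); grasp_force is the grip in N (None keeps the last); returns when the fingers have stopped.
- bot.wait(seconds).
- bot.solve_ik(position, orientation): joint angles nearest the present ones, or None.
- bot.camera(name): name is "scene" or "side" or "wrist"; returns the picture (384x512x3 uint8, red, green, blue); there is no depth.
- bot.calibration(name): a dict with "mtx" (3x3 intrinsics, pixels), "k1" (the pictures are not rectified: a ray, as slopes to the right and down, at radius r is drawn at 1 + k1 r^2 times it, then the intrinsics apply), "extrinsics" (4x4, takes a point from world to camera coordinates); the wrist camera has in their place "hand_eye" (4x4, takes a point from camera to tool coordinates, whose origin is the TCP and whose axes are the flange's). Camera axes: x right, y down, z forward; pixel columns grow to the right and rows downward; lengths in m; the calibration is good to about 2 mm. A picture is of the moment at which its call begins: read the wrist's pose just before it. calibration takes no time and is no camera call.
A pose or a line that the arm cannot do raises bot.PlanningError and nothing moves.
- bot.close_job(): hands the job in; it is judged then, once.
Trained networks look in the newest picture that a camera, given by its name, has taken for a name from the list of things; names that differ only in an ending like _2 or _b are one class to them, and where a whole thing is asked for, a point or a joint stands for the part that bears it (a point fixed in the world has none). Each returns a list of dicts, best first, with "confidence" (0 to 1); they miss things now and then, are a little off and sometimes report something else, mostly with a low value. They report only what shows in the picture. A call takes as long as a camera call.
- bot.search_frame(camera, thing): "bbox" ([left, top, width, height] in pixels, round what is visible of it).
Readings, each from a call of its own:
- bot.read_clock(): time.
- bot.read_joint_positions(): joint angles.
- bot.read_joint_vel(): joint speeds.
- bot.read_joint_efforts(): joint torques, N m.
- bot.read_position(): TCP position.
- bot.read_tool_rot(): TCP orientation.
- bot.read_ft_force(): force on the tool from outside, world axes, zero at the start.
- bot.read_moment(): the same for the moment, N m.
- bot.read_gripper_width(): opening from 0.0 (shut) to 1.0 (fully open).
- bot.read_finger_force(): force on a finger pad.
Only numpy, scipy, OpenCV 4.12 (cv2) and the standard library are available. Lean on these libraries where they do the work, as an engineer would, in place of code of your own. Each camera call takes 0.05 s, during which the arm holds its last target. There are 200 camera calls.

## Working session

There is one attempt and no reset: what is moved stays moved. The work goes in short steps, each a Python script; the robot and the scene stay as the last script left them, time stands still between calls to the robot, and variables do not carry over. Pictures are saved under pics/ and viewed, at most 10 in all, crops included, and the job is handed in when it is done.

```bash
mkdir -p pics; ls
python3 - <<'E'
from cell import bot
import cv2,numpy as np
ims=[]
for c in ["scene","side"]:
    im=bot.camera(c); ims.append(im); cv2.imwrite(f"pics/{c}0.png",im[:,:,::-1])
    k=bot.calibration(c); print(c,k["mtx"].tolist(),k["k1"],np.round(k["extrinsics"],3).tolist())
    for t in ["holder","grip","stand","can","jar","pouch1","paperbag","tub","cup"]:
        print(t,[(np.round(d["bbox"],0).tolist(),round(d["confidence"],2)) for d in bot.search_frame(c,t)[:2]])
print(np.round(bot.calibration("wrist")["hand_eye"],3).tolist(),bot.read_tool_rot(),bot.read_clock())
E
```

```text
pics
scene [[460.5084634030971, 0.0, 256.24580748951746], [0.0, 460.5084634030971, 192.00094993523885], [0.0, 0.0, 1.0]] -0.02934325725042147 [[-0.766, 0.642, 0.021, 0.425], [0.426, 0.532, -0.732, -0.156], [-0.481, -0.552, -0.681, 1.471], [0.0, 0.0, 0.0, 1.0]]
holder [([178.0, 152.0, 24.0, 55.0], 0.63)]
grip [([180.0, 150.0, 22.0, 56.0], 0.6), ([116.0, 161.0, 34.0, 35.0], 0.16)]
stand [([277.0, 202.0, 57.0, 83.0], 0.56)]
can [([211.0, 216.0, 26.0, 43.0], 0.97)]
jar [([281.0, 178.0, 23.0, 29.0], 0.62)]
pouch1 [([156.0, 205.0, 23.0, 47.0], 0.8)]
paperbag [([244.0, 276.0, 65.0, 80.0], 0.75)]
tub [([114.0, 162.0, 34.0, 35.0], 0.67)]
cup [([374.0, 252.0, 37.0, 44.0], 0.65)]
side [[358.977382119561, 0.0, 253.56264149904936], [0.0, 358.977382119561, 191.43177148355068], [0.0, 0.0, 1.0]] -0.0436721337044541 [[-0.943, -0.332, 0.004, 0.536], [-0.205, 0.575, -0.792, 0.211], [0.261, -0.748, -0.611, 0.838], [0.0, 0.0, 0.0, 1.0]]
holder [([240.0, 144.0, 30.0, 48.0], 0.73), ([291.0, 213.0, 24.0, 33.0], 0.24)]
grip [([237.0, 143.0, 39.0, 48.0], 0.83)]
stand [([196.0, 199.0, 63.0, 96.0], 0.73), ([239.0, 145.0, 36.0, 46.0], 0.22)]
can [([206.0, 188.0, 23.0, 30.0], 0.63)]
jar [([290.0, 211.0, 24.0, 34.0], 0.78)]
pouch1 [([159.0, 192.0, 22.0, 49.0], 0.9), ([190.0, 160.0, 22.0, 41.0], 0.83)]
paperbag [([117.0, 217.0, 49.0, 85.0], 0.85)]
tub [([226.0, 140.0, 24.0, 22.0], 0.87)]
cup [([235.0, 315.0, 36.0, 55.0], 0.87)]
[[-0.0, -0.947, -0.322, 0.084], [1.0, 0.0, -0.001, 0.001], [0.001, -0.322, 0.947, -0.144], [0.0, 0.0, 0.0, 1.0]] [-7.52549551e-06  7.07113505e-01  7.07100057e-01  3.26698687e-06] 1.0
```

Run:
```python
import cv2
for c,(x,y,w,h) in {"scene":(100,120,320,240),"side":(90,120,320,260)}.items():
    a=cv2.imread(f"pics/{c}0.png"); cv2.imwrite(f"pics/{c}0z.png",cv2.resize(a[y:y+h,x:x+w],(w*5//2,h*9//4 if h==260 else h*5//2),interpolation=cv2.INTER_CUBIC))
```

```text
(no output)
```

View pics/scene0z.png

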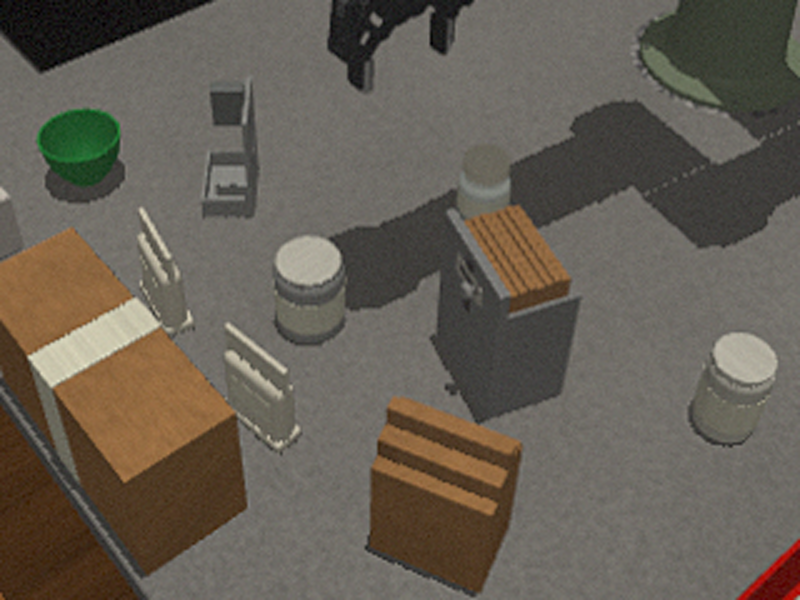

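View pics/side0z.png

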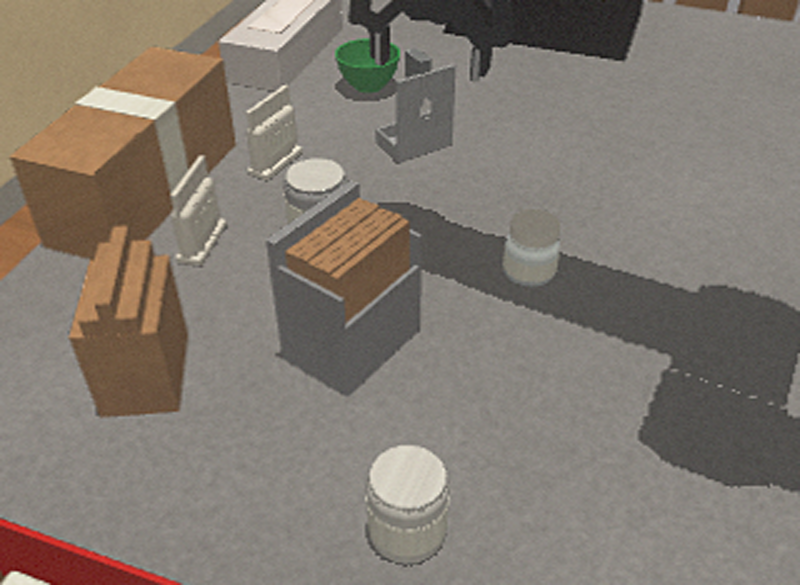

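The scene view shows the tray at crop (230,150) and the stand at (505,310) with its stud at about (465,280). The side view shows the tray's rear plate with corners (397,83), (454,64), (453,147) and (400,163). I'll turn these into positions.

```bash
cat > h.py <<'E'
from cell import bot
import cv2,numpy as np
from scipy.spatial.transform import Rotation as R
def ext(cam):
    k=bot.calibration(cam)
    if "extrinsics" in k: return k,np.linalg.inv(k["extrinsics"])
    q=bot.read_tool_rot(); T=np.eye(4); T[:3,:3]=R.from_quat(np.r_[q[1:],q[0]]).as_matrix(); T[:3,3]=bot.read_position()
    return k,T@k["hand_eye"]
def ray(cam,uv,kT=None):
    k,T=kT or ext(cam); M=k["mtx"]
    d=np.array([(uv[0]-M[0,2])/M[0,0],(uv[1]-M[1,2])/M[1,1]]); s=d.copy()
    for _ in range(8): s=d/(1+k["k1"]*(s@s))
    return T[:3,3],T[:3,:3]@np.r_[s,1]
def onz(cam,uv,z,kT=None):
    o,d=ray(cam,uv,kT); return o+d*(z-o[2])/d[2]
def tri(rays):
    A=0;b=0
    for o,d in rays:
        d=d/np.linalg.norm(d); P=np.eye(3)-np.outer(d,d); A=A+P; b=b+P@o
    return np.linalg.solve(A,b)
def proj(cam,p,kT=None):
    k,T=kT or ext(cam); c=np.linalg.inv(T)@np.r_[p,1]; s=c[:2]/c[2]; s=s*(1+k["k1"]*(s@s)); return k["mtx"][:2,:2]@s+k["mtx"][:2,2]
def down(yaw):  # tool z down, tool y at angle yaw in world
    y=np.array([np.cos(yaw),np.sin(yaw),0]); z=np.array([0,0,-1.]); q=R.from_matrix(np.c_[np.cross(y,z),y,z]).as_quat(); return np.r_[q[3],q[:3]]
E
python3 - <<'E'
from h import *
S=lambda x,y:(100+x/2.5,120+y/2.5); D=lambda x,y:(90+x/2.5,120+y/2.25)
np.set_printoptions(precision=3,suppress=True)
for n,p,z in [("TL",(397,83),.13),("TR",(454,64),.13),("BL",(400,163),0),("BR",(453,147),0)]: print("tray",n,onz("side",D(*p),z))
print("tray scene bot",onz("scene",S(255,212),0),"front",onz("scene",S(205,212),0))
for n,p,z in [("side top L",(270,240),.17),("R",(358,187),.17),("botL",(280,355),0)]: print("stand",n,onz("side",D(*p),z))
for n,p,z in [("sc top L",(452,210),.17),("bL",(435,340),0),("bR",(483,420),0),("back bottom",(563,393),0),("stud",(465,280),.13)]: print("stand",n,onz("scene",S(*p),z))
for t in ["can","jar","pouch1","paperbag","tub","cup"]:
    for d in bot.search_frame("scene",t)[:2]:
        b=d["bbox"]; print(t,round(d["confidence"],2),onz("scene",(b[0]+b[2]/2,b[1]+b[3]/2),.045))
E
```

```text
tray TL [ 0.63  -0.135  0.13 ]
tray TR [ 0.582 -0.201  0.13 ]
tray BL [ 0.628 -0.138  0.   ]
tray BR [ 0.577 -0.195  0.   ]
tray scene bot [ 0.627 -0.142  0.   ] front [ 0.669 -0.176  0.   ]
stand side top L [0.615 0.212 0.17 ]
stand R [0.575 0.117 0.17 ]
stand botL [0.623 0.209 0.   ]
stand sc top L [0.582 0.112 0.17 ]
stand bL [0.593 0.113 0.   ]
stand bR [0.621 0.211 0.   ]
stand back bottom [0.542 0.237 0.   ]
stand stud [0.603 0.155 0.13 ]
can 0.97 [0.674 0.02  0.045]
jar 0.62 [0.436 0.01  0.045]
pouch1 0.8 [ 0.765 -0.087  0.045]
paperbag 0.75 [0.721 0.262 0.045]
tub 0.67 [ 0.745 -0.306  0.045]
cup 0.65 [0.446 0.347 0.045]
```

```bash
cat >> h.py <<'E'
def tilt(yaw,th): # tool z tilted by th away from tool +x side
    q=down(yaw); r=R.from_quat(np.r_[q[1:],q[0]])*R.from_euler('y',-th); q=r.as_quat(); return np.r_[q[3],q[:3]]
def campose(target,dist,q): # TCP position so that the wrist camera looks at target
    H=np.array(bot.calibration("wrist")["hand_eye"]); M=R.from_quat(np.r_[q[1:],q[0]]).as_matrix()
    return np.array(target)-M@(H[:3,3]+H[:3,2]*dist)
E
python3 - <<'E'
from h import *
np.set_printoptions(precision=3,suppress=True)
print(bot.calibration("wrist")["mtx"][0])
d=np.deg2rad
for yt,ys in [(51,71),(231,251)]:
    for n,p,q in [("grasp",(.621,-.181,.109),down(d(yt))),("hang",(.62,.155,.155),down(d(ys)))]: print(yt,n,bot.solve_ik(p,q))
q=down(d(231)); p=campose((.615,-.175,.12),.26,q); print(p,bot.solve_ik(p,q))
for th in (0,20,30,45):
    q=tilt(d(251),d(th)); p=campose((.61,.155,.135),.25,q); print(th,p,bot.solve_ik(p,q))
E
```

```text
[275.287   0.    256.232]
51 grasp [-0.398  0.599 -0.084  0.889  0.     0.283]
51 hang [ 0.13   0.544 -0.052  0.974  0.     0.461]
231 grasp [-0.398  0.599 -0.084  0.889  0.    -2.859]
231 hang [ 0.13   0.544 -0.052  0.974  0.    -2.68 ]
[ 0.615 -0.174  0.223] [-0.391  0.5    0.051  1.122  0.    -2.852]
0 [0.607 0.157 0.228] [ 0.135  0.473  0.021  1.12   0.    -2.675]
20 [0.637 0.147 0.224] [ 0.053  0.819  0.563  1.641  0.129 -2.778]
30 [0.652 0.142 0.217] [ 0.023  1.068  0.978  1.977  0.175 -2.831]
45 [0.67  0.135 0.203] None
```

```bash
cat > look.py <<'E'
from h import *
import pickle,sys
np.set_printoptions(precision=3,suppress=True)
d=np.deg2rad
views=[]
def snap(n,t,dist,q):
    p=campose(t,dist,q); bot.move_pose(p,q); bot.wait(.3)
    kT=ext("wrist"); im=bot.camera("wrist"); cv2.imwrite(f"pics/{n}.png",im[:,:,::-1]); pickle.dump(kT,open(f"{n}.pkl","wb"))
    for c in ["stand","holder","grip"]: print(n,c,[(np.round(e["bbox"],1).tolist(),round(e["confidence"],2)) for e in bot.search_frame("wrist",c)[:1]])
E
python3 - <<'E'
from look import *
t=np.array([.607,.155,.135]); lat=np.array([.33,.94,0])
snap("s1",t+lat*.02,.24,tilt(d(251),d(0)))
snap("s2",t,.24,tilt(d(251),d(25)))
t=(.615,-.175,.11)
snap("t1",t,.27,tilt(d(231),d(0)))
print(bot.read_clock())
a=[cv2.imread(f"pics/{n}.png") for n in ("s1","s2","t1")]
cv2.imwrite("pics/m1.png",cv2.resize(np.hstack(a[:2])[:, :],(800,300)))
for n,i in zip(("s1","s2","t1"),a): cv2.imwrite(f"pics/{n}v.png",cv2.resize(i,(768,576),interpolation=cv2.INTER_CUBIC))
E
```

```text
s1 stand [([209.9, 161.2, 142.2, 115.4], 0.94)]
s1 holder [([492.4, 22.5, 19.6, 51.9], 0.56)]
s1 grip [([488.8, 21.8, 19.9, 55.8], 0.93)]
s2 stand [([183.8, 116.9, 137.2, 141.0], 0.9)]
s2 holder [([183.1, 117.6, 137.0, 142.2], 0.69)]
s2 grip []
t1 stand [([87.1, 294.9, 42.3, 88.2], 0.85)]
t1 holder [([214.0, 130.5, 87.8, 82.6], 0.92)]
t1 grip [([211.8, 130.1, 86.6, 77.4], 0.83)]
8.075
```

View pics/s2v.png

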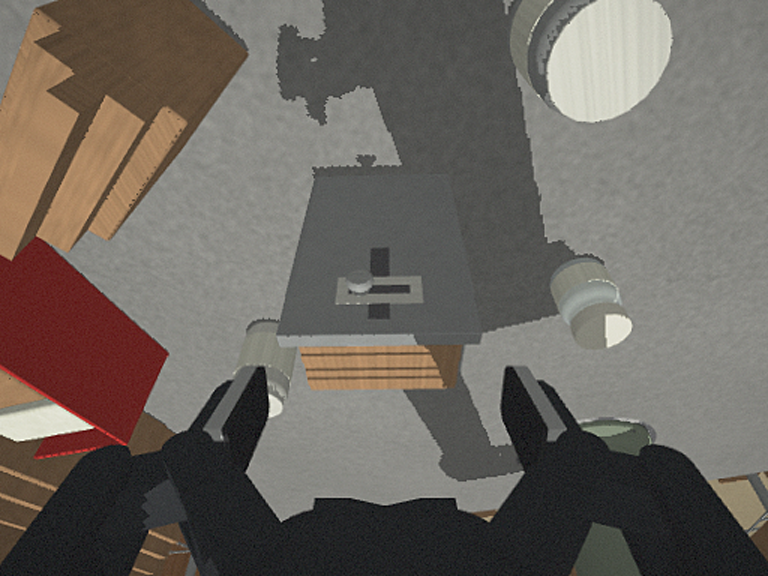

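View pics/t1v.png

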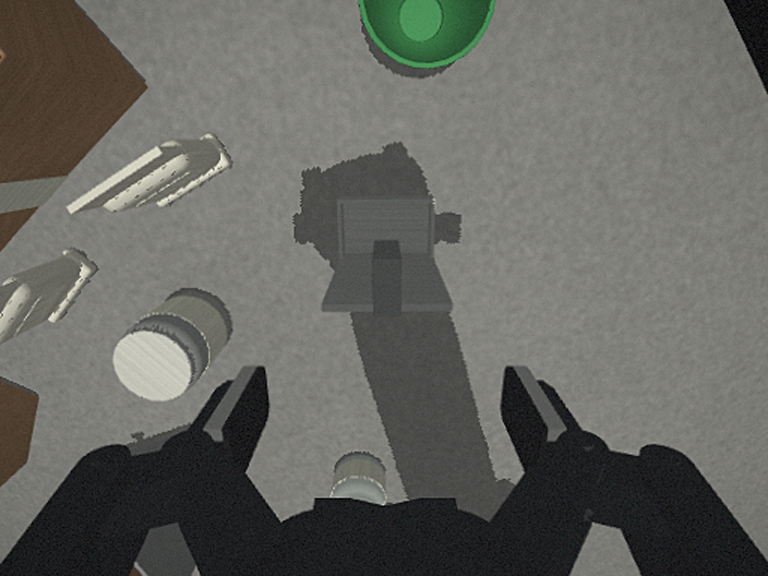

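View pics/s1v.png

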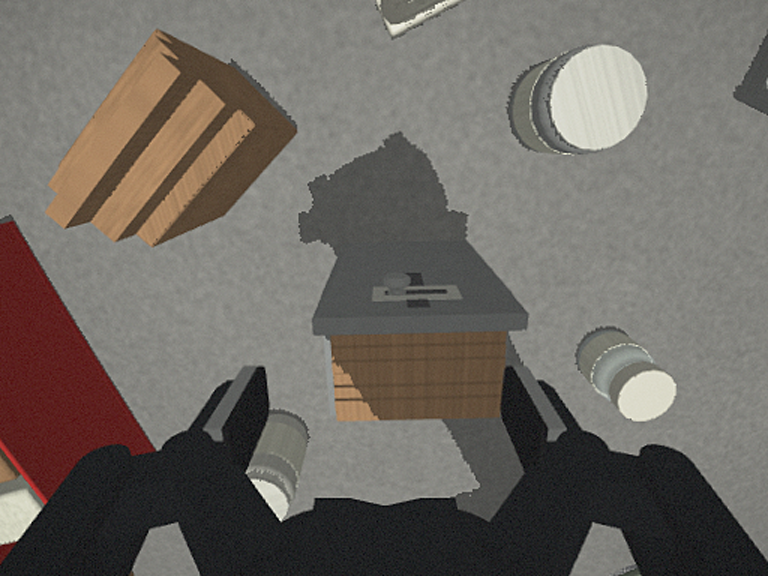

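s2 shows the stand face with a light slot plate centred at about (380,291). The stud head, at (361,283), sits towards the image left. t1 shows the tray with its plate top edge from (321,311) to (453,310) and the grip block top at x 372–401. I'll zoom in for finer reading.

Run:
```python
import cv2,numpy as np
c=lambda n,x,y,w,h,W,H: cv2.convertScaleAbs(cv2.resize(cv2.imread(f"pics/{n}.png")[y:y+h,x:x+w],(W,H),interpolation=cv2.INTER_CUBIC),alpha=1.5)
m=np.vstack([np.hstack([c("s1",240,170,80,50,400,250),c("s2",215,165,80,50,400,250)]),np.hstack([c("t1",205,125,100,87,400,348),c("s2",180,110,150,130,400,348)])])
cv2.imwrite("pics/m2.png",m)
```

```text
(no output)
```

View pics/m2.png

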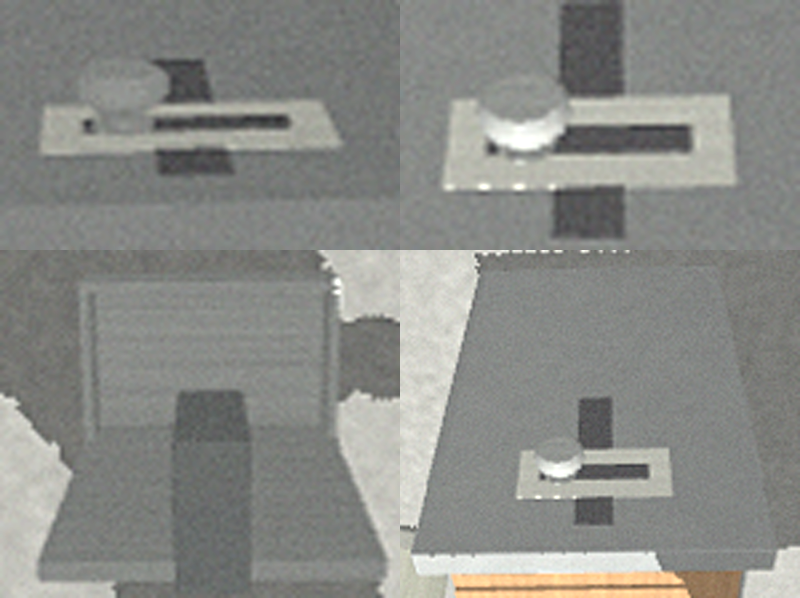

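Run:
```python
from h import *
import pickle
from scipy.optimize import least_squares
np.set_printoptions(precision=4,suppress=True)
K={n:pickle.load(open(n+".pkl","rb")) for n in("s1","s2","t1")}
def W(x,y,yaw,p): c,s=np.cos(yaw),np.sin(yaw); return np.array([x+c*p[0]-s*p[1],y+s*p[0]+c*p[1],p[2]])
P1=lambda x,y:(240+x/5,170+y/5); P2=lambda x,y:(215+(x-400)/5,165+y/5)
PT=lambda x,y:(205+x/4,125+(y-250)/4); PW=lambda x,y:(180+(x-400)/2.667,110+(y-250)/2.677)
def rs(v):
    x,y,yaw,h,s,w,g=v; L=[]
    for n,p,uv in [("s2",(0,-.055,.17),PW(414,551)),("s2",(0,.055,.17),PW(776,550)),("s2",(0,-.055,0),PW(478,266)),("s2",(0,.055,0),PW(720,266)),
      ("s1",(0,-.055,.17),(316/1.5,320/1.5)),("s1",(0,.055,.17),(526/1.5,316/1.5)),
      ("s1",(0,-w,h-g),P1(45,103)),("s1",(0,w,h-g),P1(322,100)),("s1",(0,-w,h+g),P1(40,153)),("s1",(0,w,h+g),P1(342,147)),
      ("s2",(0,-w,h-g),P2(447,100)),("s2",(0,w,h-g),P2(731,95)),("s2",(0,-w,h+g),P2(443,188)),("s2",(0,w,h+g),P2(737,184)),
      ("s1",(-.011,s,h),P1(123,81)),("s2",(-.011,s,h),P2(521.5,97))]: L.append(proj(n,W(x,y,yaw,p),K[n])-uv)
    return np.ravel(L)
f=least_squares(rs,[.6,.16,2.8,.135,-.01,.025,.01]); print(f.x,np.rad2deg(f.x[2])); print(f.fun.reshape(-1,2).round(1).tolist())
def rt(v):
    L=[]
    for p,uv in [((-.005,-.04,.13),(40,563)),((-.005,.04,.13),(385,561)),((-.038,-.008,.148),(172,441)),((-.038,.008,.148),(250,441)),((-.038,-.008,.1),(177,391)),((-.038,.008,.1),(243,391)),((-.055,-.04,.025),(79,283)),((-.055,.04,.025),(340,283))]: L.append(proj("t1",W(*v,p),K["t1"])-PT(*uv))
    return np.ravel(L)
g=least_squares(rt,[.604,-.167,2.46]); print(g.x,np.rad2deg(g.x[2]));print(g.fun.reshape(-1,2).round(1).tolist())
pickle.dump((f.x,g.x),open("fit.pkl","wb"))
```

```text
[ 0.6034  0.16    2.8259  0.136  -0.0114  0.0254  0.0113] 161.91300849215617
[[-1.1, 0.9], [0.9, 0.1], [1.0, 1.4], [-1.6, 0.3], [-2.5, -1.1], [2.1, -0.6], [-0.4, 1.4], [-0.1, 1.2], [-0.1, 0.3], [0.3, 0.6], [1.2, -0.4], [-0.1, 0.1], [-0.2, -0.1], [0.4, 0.2], [-0.4, -2.2], [0.3, -0.5]]
[ 0.6066 -0.169   2.4679] 141.39924324490033
[[-0.7, -0.3], [0.3, -0.2], [0.1, 0.5], [0.2, 0.4], [0.2, -0.0], [0.0, -0.1], [-0.3, -0.0], [0.0, -0.4]]
```

Run:
```python
from h import *
import pickle
np.set_printoptions(precision=4,suppress=True)
_,t=pickle.load(open("fit.pkl","rb")); c,s=np.cos(t[2]),np.sin(t[2])
g=np.array([t[0]-.022*c,t[1]-.022*s,.109]); q=down(t[2]+np.pi/2)
bot.set_gripper(1.0); bot.move_pose(g+[0,0,.08],q)
print(bot.move_linear(g,.08,until_force=8),bot.read_position(),g)
bot.set_gripper(0.0,70); print(bot.read_gripper_width(),bot.read_finger_force(),bot.read_position())
p=bot.read_position(); pickle.dump(p,open("gz.pkl","wb"))
bot.move_linear(p+[0,0,.13],.12); bot.wait(.3); print(bot.read_ft_force(),bot.read_moment(),bot.read_gripper_width(),bot.read_clock())
```

```text
False [ 0.6243 -0.1829  0.1097] [ 0.6238 -0.1827  0.109 ]
0.17923146156618938 68.89360427856445 [ 0.6237 -0.183   0.1091]
[ 0.8695  0.1099 -4.2097] [-0.0188 -0.0005 -0.0412] 0.17719037199269633 11.875
```

```bash
cat > tgt.py <<'E'
from h import *
import pickle
np.set_printoptions(precision=4,suppress=True)
S,_=pickle.load(open("fit.pkl","rb")); gz=pickle.load(open("gz.pkl","rb"))[2]
c,s=np.cos(S[2]),np.sin(S[2]); Q=down(S[2]+np.pi/2)
def tcp(x,y,zb): # TCP for tray rear-face at stand coords x,y, tray bottom at zb
    return np.array([S[0]+c*(x-.022)-s*y,S[1]+s*(x-.022)+c*y,zb+gz])
def where():
    p=bot.read_position()-[S[0],S[1],0]; return np.array([c*p[0]+s*p[1]+.022,-s*p[0]+c*p[1],p[2]-gz])
E
python3 - <<'E'
from tgt import *
y=S[4]; zb=S[3]-.07
bot.move_pose(tcp(-.05,y,.12),Q); bot.move_linear(tcp(-.05,y,zb),.1); bot.wait(.3)
f0=bot.read_ft_force(); print(where(),f0)
print(bot.move_linear(tcp(.005,y,zb),.03,until_force=5)); print(where(),bot.read_ft_force()-f0,bot.read_moment(),bot.read_clock())
for c_ in ["side","scene"]: cv2.imwrite(f"pics/{c_}1.png",bot.camera(c_)[:,:,::-1])
a=[cv2.resize(cv2.imread("pics/scene1.png")[170:300,230:360],(400,400),interpolation=2),cv2.resize(cv2.imread("pics/side1.png")[150:300,150:300],(400,400),interpolation=2)]
cv2.imwrite("pics/m3.png",np.hstack(a))
E
```

```text
[-0.0503 -0.0116  0.0667] [ 0.6881  0.5528 -3.6446]
True
[ 0.0001 -0.0114  0.0656] [ 3.2356 -0.7451  1.8236] [-0.1656 -0.6556  0.1633] 15.6667
```

View pics/m3.png

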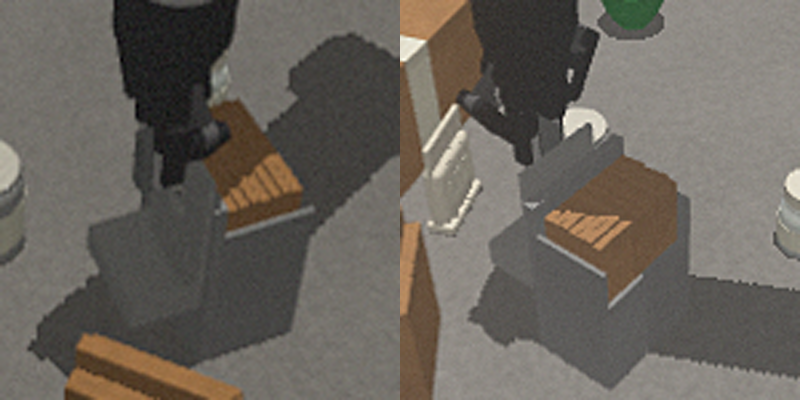

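The plate is flush with the face (x≈0), so the stud head is through the opening. Next I'll press lightly, then slide down with force monitoring.

Run:
```python
from tgt import *
y=S[4]; w=where()
print(bot.move_linear(tcp(w[0]+.003,y,w[2]),.01,until_force=4),where(),bot.read_ft_force()); bot.wait(.2)
w=where()
for i in range(3):
    r=bot.move_linear(tcp(w[0],y,S[3]-.09-.006),.015,until_force=18); n=where()
    print(r,n,bot.read_ft_force())
    if r: break
print(bot.read_clock())
```

```text
True [ 0.0001 -0.0111  0.0645] [ 2.7154 -1.1013 -1.3396]
True [ 0.     -0.0112  0.0463] [ 0.1328 -1.5471  4.2891]
17.4
```

Run:
```python
from tgt import *
w=where()
for F in (14,20):
    r=bot.move_linear(tcp(w[0],w[1],w[2]-.012),.01,until_force=F); f=bot.read_ft_force(); bot.wait(.2); print(r,where(),f,bot.read_ft_force())
print(bot.read_clock())
```

```text
True [ 0.     -0.0112  0.0459] [-0.8413 -0.878   6.8389] [-0.3733  0.1873  5.4349]
True [ 0.     -0.0112  0.0458] [-0.8321 -0.4581  6.4671] [-1.1165 -0.064   7.3722]
18.8083
```

The force rises hard with no further travel. The 18.7 mm drop ends at bottom z 0.0458, which matches the stud height of 0.136. I'll release, retreat and check.

Run:
```python
from tgt import *
from look import snap
bot.set_gripper(0.5); p=bot.read_position(); bot.move_linear(p+[0,0,.1],.1); 
snap("v1",tcp(-.0,S[4],0)*[1,1,0]+[0,0,.15],.27,tilt(S[2]+np.pi/2,0))
K=pickle.load(open("v1.pkl","rb"))
im=cv2.resize(cv2.imread("pics/v1.png"),(768,576),interpolation=2)
yy=S[4]; zb=.0458
Wp=lambda x,y,z: np.array([S[0]+c*x-s*y,S[1]+s*x+c*y,z])
for p in [(-.005,-.04,.13),(-.005,.04,.13),(-.038,-.008,.148),(-.038,.008,.148),(-.055,-.04,.025),(-.055,.04,.025)]:
    u=proj("wrist",Wp(p[0],p[1]+yy,p[2]+zb),K)*1.5; cv2.drawMarker(im,tuple(int(v) for v in u.round()),(0,0,255),cv2.MARKER_CROSS,9,1)
cv2.imwrite("pics/v1v.png",im[100:500,150:650].repeat(1,0)); print(bot.read_clock())
```

```text
v1 stand [([214.6, 172.9, 109.3, 98.7], 0.82)]
v1 holder [([210.0, 139.3, 90.0, 84.8], 0.88)]
v1 grip [([210.8, 138.5, 87.4, 84.3], 0.66)]
21.0833
```

View pics/v1v.png

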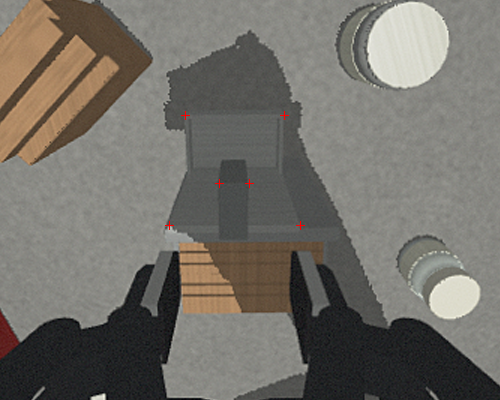

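The tray is in the expected home pose. All projected model points land on it to within a couple of pixels, and the gripper is clear.

```bash
python3 -c "
from cell import bot
print(bot.close_job())"
```

```text
the job is handed in; nothing more can be done
None
```

I hung the tray on the dispenser's stud, slid it down 18.7 mm to a hard stop, let go and handed the job in at about 21 s; the closing camera view matched the expected home pose to a couple of pixels, but the hand-in call returned no verdict.

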